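# Suction unit button test

## Robot

A 7-joint arm with a two-finger parallel gripper is mounted at the origin on the work surface. World frame = base frame: x ahead of the robot, y to its left, z up, the work surface at z = 0. Lengths are in m, angles in rad, forces in N, time in s.
With the tool pointing down it reaches from about 0.35 to 0.9 m from the base axis. Payload 19.9 kg.
Tool frame: the origin (TCP) lies midway between the tips of the shut fingers; the grasp point (between the pads) lies 19 mm behind it (robot.grip_depth is the x of the grasp point in the tool frame, in m); x points along the fingers, y is the direction in which the jaws open and shut, and the axes are right-handed (so a half turn about x gives the same grasp; the last joint's range is limited). The gripper opens to 85 mm and grips with 20 to 120 N. Pads are 22 mm wide; open, the fingers measure 114 mm over their backs; the gripper's body (76 mm by 85 mm) begins 54 mm behind the grasp point. The pads swing forward as they close: fully open they stand 13 mm farther back than shut.
Start: joints at [-1.183, 0.417, -0.01, 1.614, 0.005, 1.111, -0.053], TCP at [0.26, 0.568, 0.231] pointing down, gripper open.
Joint ranges: [-2.81, 2.81], [-0.39, 2.02], [-1.27, 1.25], [0.06, 2.57], [-1.19, 4.33], [0.19, 2], [-2.82, 2.82]. Speed limits (rad/s): [1.89, 1.89, 2.39, 2.39, 3.01, 3.01, 3.01].

## Interface

Orientations are given as a 3x3 rotation matrix whose columns are the frame's x, y, z axes.
In Python, from cell import monitor, viewer, order, robot gives the robot as it stands.
- The arm moves only by the tool jog_arm, never from a script. Its argument "plan" is a list of rows, each a list of 7 numbers: the shift along the tool's x, y, z as a fraction of full scale, then the turn, a rotation vector about the tool's x, y, z as a fraction of full scale, then the closure, from 0 (fully open) to 1 (shut). In form: [[x, y, z, wx, wy, wz, jaw], ...]. A call has 1 to 10 rows; each row is the pose to reach, as a shift and turn from the pose commanded when the call began, along the tool's axes at that moment, turning the shorter way round; what a row does not reach only later rows make up. Full scale, the value 1, is 0.2 m for a shift and 2 pi rad for a turn. A row lasts 1/12 s, in which the tool goes at most 41.7 mm and 7.16 degrees, less where a joint would pass 70% of its speed; a pose out of reach is approached as far as the arm can. A call with a number of a shift or a turn outside -1 to 1 is refused whole. A call with a gripper value outside its range is refused whole. The fingers move at their own pace and stop on an object; the grip force is fixed at half the most. Time passes only in rows, so rows that repeat a pose let the fingers close. It gives the time, the measured TCP pose, the force and the opening at its end, in the units of the state.
- monitor.observe(): the state, without advancing time (a new reading comes with each control period).
- viewer.grab_frame(name): name is "side" or "top" or "wrist"; returns the picture (400x640x3 uint8, blue, green, red); there is no depth.
- viewer.get_calibration(name): a dict with "fx", "fy", "cx", "cy" (pixels), "extrinsics" (4x4, takes a point from camera to world coordinates). Camera axes: x right, y down, z forward; pixel columns grow to the right and rows downward; lengths in m; the calibration is good to about 2 mm. A picture is of the moment at which its call begins: read the wrist's pose just before it. get_calibration takes no time and is no camera call; for the wrist camera it gives the pose at the moment of the call.
- order.job_done(): hands the job in, once; it reports no verdict.
The state is a dict: "time_s": time; "joints": joint angles; "qvel": joint speeds; "joint_efforts": joint torques, N m; "eef_pos": TCP position; "orientation": TCP orientation; "wrist_force": force on the tool from outside, world axes, zero at the start; "wrist_torque": the same for the moment, N m; "gripper_width": opening from 0.0 (shut) to 1.0 (fully open).
Only numpy, scipy, OpenCV 4.12 (cv2) and the standard library are available. Lean on these libraries where they do the work, as an engineer would, in place of code of your own. Each camera call takes 0.05 s, during which the arm holds its last target. There are 200 camera calls.

## Task

Do the shift check on the portable suction unit: slide the blue dust cover on its sloping console fully open to the left (as the robot faces the unit), press the yellow test button fully in and keep it in for a good second without forcing it, then slide the cover back until it is fully home. Leave the black regulator knob as it is set and do not disturb the bottles and the little steel cup standing around the unit.

Things in the scene. Friction and masses are not known exactly. Their poses are not given: they have to be found in the camera images.
- unit: white portable suction unit, fixed; origin: centre of its 300 (y) x 190 (x) mm underside, on the work surface; x from front (robot side) to back, y left seen from the robot, z up. Its front is a console sloping 45 degrees from horizontal: lower edge x -95, z 50, upper edge x 20, z 165 mm; outward normal (-0.707, 0, 0.707) in unit axes. Behind x 20 its head rises to z 225.
- handle_mid (a point): middle of the unit's carrying handle (fixed), a bar of 14.5 mm radius along the unit's y from -135 to +135 mm, passing over the console 26 mm behind and 130 mm above the button; arms at both ends run back. A tool straight down on the button strikes it: come in tilted 30 to 50 degrees, about along the console's normal, from front and above. Axes as the unit's.
- canister_top (a point): highest point of the clear collecting canister with a blue lid fixed at the unit's right end (y -215 mm), radius 58 mm, top 216 mm above the work surface; a black bumper under unit and canister reaches from y -286 to +154 mm, x -99 to +99. Axes as the unit's.
- cover (a joint): slide of the blue dust cover along the unit's y: 0 = fully home over the button (against its stop), grows to 0.075 m = fully open to the unit's +y (left); it may start up to 10 mm ajar. It has no spring, stays where it is left and takes about 2 N to slide.
- cover_grip (a point): point in the blue cover's white finger ridge, 28.5 mm out from the console face; moves with it. Axes: x up the slope, y along the slide (unit's y), z out along the normal. Cover plate 80 (y) x 64 mm, outer face 7 mm out from the console; ridge in its middle 14 mm thick (y), 46 long up the slope, from 7 to 35.5 mm out. Rails, 11 mm high, lie 31 to 40 mm up and down the slope from it.
- test_button (a joint): travel of the yellow test button into the console: 0 = out, 0.006 m = fully in. A spring returns it: about 2 N to start and 5.5 N fully in, then a hard stop.
- button_top (a point): centre of the yellow button's face, a disc of 17 mm radius, 1.5 mm out from the console face, in a dark window 50 (y) x 48 mm, 12 mm deep; moves in along the console's normal; axes as cover_grip's. It lies under the cover's middle when that is home; with the cover fully open the cover's edge is 35 mm from its centre. In the unit's axes it is at x -45, y 0, z 102 mm.
- regulator_mark (a point): point on the pointer of the black vacuum regulator knob, 18 mm up from the knob's axis at its middle setting. The knob is 42 mm across and 24 mm high, it stands on the console 100 mm to the right (unit's -y) of the button, and turns easily: leave it.
- amber_mid (a point): centre (75 mm up) of the upright amber glass bottle with a red cap, 64 mm in diameter, 150 mm high, standing loose; z up
- white_mid (a point): centre (65 mm up) of the upright white plastic bottle with a blue cap, 68 mm in diameter, 130 mm high, standing loose; z up
- gallipot_mid (a point): centre (22.5 mm up) of the little open steel cup, 72 mm across, 45 mm high, standing loose in front of the unit; z up

How it is judged:
By the outcome, as a careful person would: the job done as asked, in the order asked, and still so for the second after the job is handed in, with the robot touching nothing.
It also fails if it takes over 64 s, if anything falls off the work surface, if the arm or the gripper's body presses on something with over 40 N, if the wrist force passes 120 N, or if a joint passes its speed limit or range.

## Working session

There is one attempt and no reset: what is moved stays moved. The work goes in short steps, Python scripts to look and compute and a tool call to move; the robot and the scene stay as the last step left them, time stands still between calls to the robot, and variables do not carry over. Pictures are saved under pics/ and viewed, about 8 in all and at most 12, crops included, and the job is handed in when it is done.

Besides the shell and the picture viewer there is one more tool, called as a command line: name --pt "numbers of a row" for each row, then --argument value for the rest. jog_arm: Moves the arm, as the interface text tells. Shift numbers are shares of 0.2 m and turn numbers shares of 2 pi rad, none past 1 either way. Its arguments: {"type":"object","properties":{"plan":{"type":"array","items":{"type":"array","items":{"type":"number"}}}},"required":["plan"]}

```bash
mkdir -p pics; ls
python3 - <<'E'
from cell import monitor, viewer, order, robot
import cv2,numpy as np
np.set_printoptions(precision=4,suppress=True)
s=monitor.observe(); print(s)
for n in ("side","top"):
    cv2.imwrite(f"pics/{n}0.png",viewer.grab_frame(n)); c=viewer.get_calibration(n); print(n,c)
E
```

```text
pics
{'time_s': 0.0, 'joints': array([-1.1825,  0.418 , -0.0103,  1.6142,  0.0047,  1.1107, -0.053 ]), 'qvel': array([-0.    ,  0.0005,  0.0001,  0.001 , -0.0009,  0.0016, -0.0001]), 'joint_efforts': array([ -0.0002, -86.4455,   0.6785, -43.4929,   0.0189,   0.0069,
        -0.    ]), 'eef_pos': array([0.2603, 0.5678, 0.2306]), 'orientation': array([[-0.0004,  0.4167,  0.9091],
       [-0.0012,  0.9091, -0.4167],
       [-1.    , -0.0013,  0.0001]]), 'wrist_force': array([ 0.5702,  0.388 , -0.7968]), 'wrist_torque': array([ 0.005 , -0.0254, -0.0047]), 'gripper_width': 1.001400678238284}
side {'fx': 520.630115998227, 'fy': 520.630115998227, 'cx': 317.8180439129755, 'cy': 207.50601096325016, 'extrinsics': array([[ 0.6866, -0.4251,  0.5898, -0.024 ],
       [-0.7269, -0.3872,  0.5672, -0.6212],
       [-0.0127, -0.8182, -0.5749,  0.7603],
       [ 0.    ,  0.    ,  0.    ,  1.    ]])}
top {'fx': 372.7687354689109, 'fy': 372.7687354689109, 'cx': 319.0596257705679, 'cy': 202.51224381152727, 'extrinsics': array([[ 0.0064, -0.99  ,  0.1412,  0.462 ],
       [-0.9999, -0.0084, -0.0138,  0.003 ],
       [ 0.0148, -0.1411, -0.9899,  1.172 ],
       [ 0.    ,  0.    ,  0.    ,  1.    ]])}
```

View pics/side0.png

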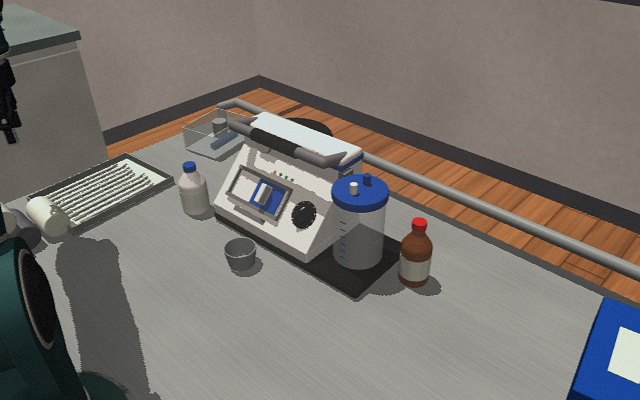

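View pics/top0.png

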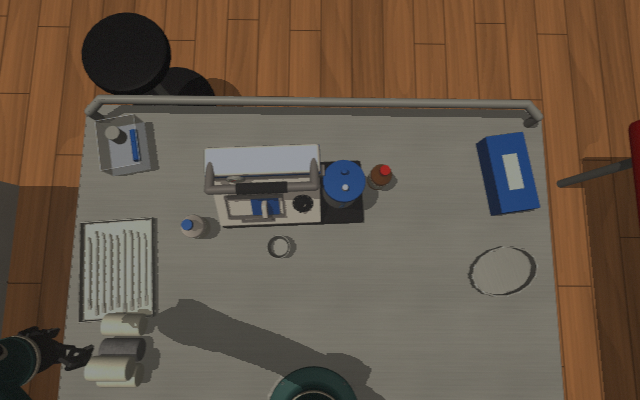

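The side view shows the unit at about (290,190), with the ridge near (265,195), the cup at (240,254), the white bottle at (193,190) and the amber bottle at (415,255). In the top view the ridge is near (266,208), the knob at (302,204) and the cup at (280,246). I'll enlarge both.

Run:
```python
import cv2
s=cv2.imread("pics/side0.png")[150:250,205:338]; t=cv2.imread("pics/top0.png")[138:238,195:328]
f=lambda i:cv2.resize(i,None,fx=6,fy=6,interpolation=cv2.INTER_CUBIC)
for n,i in(("cs",s),("ct",t)):
    cv2.imwrite(f"pics/{n}.png",f(i))
```

```text
(no output)
```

View pics/cs.png

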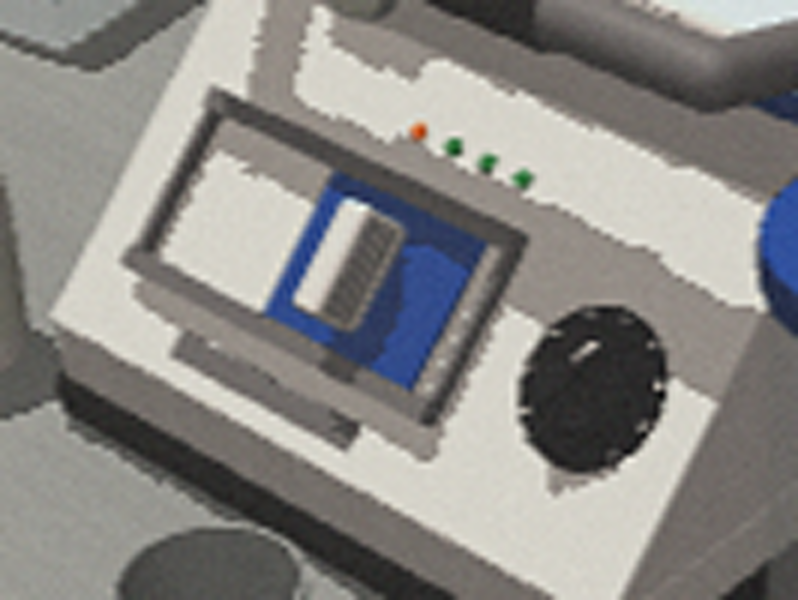

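View pics/ct.png

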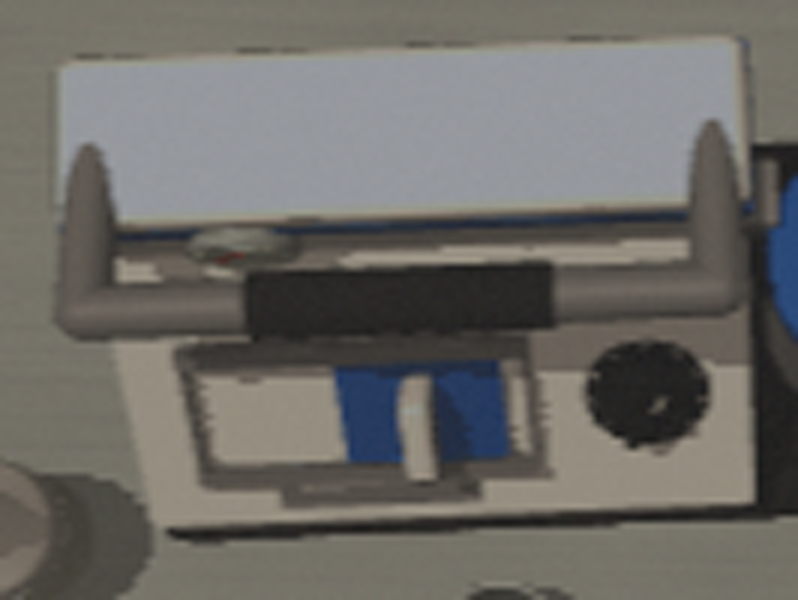

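```bash
cat > h.py <<'E'
import numpy as np,cv2
from cell import monitor, viewer, order, robot
from scipy.optimize import least_squares
np.set_printoptions(precision=4,suppress=True)
def proj(c,P):
    E=c["extrinsics"]; p=(np.atleast_2d(P)-E[:3,3])@E[:3,:3]
    return np.c_[c["fx"]*p[:,0]/p[:,2]+c["cx"],c["fy"]*p[:,1]/p[:,2]+c["cy"]]
def tri(obs):
    f=lambda X:np.concatenate([(proj(c,X)[0]-np.array(u)) for c,u in obs])
    r=least_squares(f,[.6,.1,.1]); return r.x,r.fun
def con(s,y,h): # console: s up slope from button centre, h out from face (m, unit frame)
    a=.70711; return np.array([-.0439+a*s-a*h,y,.1009+a*s+a*h])
def Rz(a): return np.array([[np.cos(a),-np.sin(a),0],[np.sin(a),np.cos(a),0],[0,0,1]])
E
python3 - <<'E'
from h import *
S=viewer.get_calibration("side");T=viewer.get_calibration("top")
s=lambda u,v:(205+(u+.5)/6-.5,150+(v+.5)/6-.5); t=lambda u,v:(195+(u+.5)/6-.5,138+(v+.5)/6-.5)
for n,a,b in (("ridge",s(335,257),t(420,428)),("knob",s(593,388),t(648,395)),("cup",(240.5,245),(281,245)),("white cap",(189,165),(187,225)),("amber cap",(419,222),(385,171)),("canister lid",(360,186),(345,180))):
    print(n,*tri([(S,a),(T,b)]))
def model(p):
    x,y,a,q,yl,yr=p
    return [(S,con(0,q,.0355),s(335,257)),(T,con(0,q,.0355),t(420,428)),
     (S,con(0,-.1,.024),s(593,388)),(T,con(0,-.1,.024),t(648,395)),
     (S,con(.04,yl,.011),s(215,90)),(S,con(.04,yr,.011),s(525,238)),(S,con(-.04,yr,.011),s(430,425)),(S,con(-.04,yl,.011),s(127,262)),
     (T,con(-.04,yl,.011),t(205,485)),(T,con(-.04,yr,.011),t(550,472)),
     (T,np.array([-.019,0,.232]),t(400,298)),(T,np.array([.095,.15,.225]),t(60,62)),(T,np.array([.095,-.15,.225]),t(740,38)),
     (S,np.array([-.095,.15,.05]),s(55,318))]
def f(p):
    return np.concatenate([proj(c,Rz(p[2])@P+[p[0],p[1],0])[0]-np.array(u) for c,P,u in model(p)])
r=least_squares(f,[.6,.13,0,.0,.1,-.05],loss="soft_l1"); print(r.x,np.degrees(r.x[2])); print(r.fun.shape, f(r.x).reshape(-1,2))
print(np.sqrt(np.diag(np.linalg.inv(r.jac.T@r.jac))))
E
```

```text
ridge [0.5903 0.1445 0.1203] [ 0.7431 -0.0782 -0.5949  0.7372]
knob [0.6126 0.0352 0.101 ] [-0.269   0.0388  0.238  -0.2757]
cup [0.4897 0.1024 0.0525] [ 0.9472 -0.0769 -0.8047  1.0401]
white cap [0.5457 0.3563 0.1269] [-0.4235  0.0141  0.2839 -0.4   ]
amber cap [ 0.7005 -0.1976  0.1485] [-0.4277  0.1093  0.4567 -0.4399]
canister lid [ 0.6618 -0.0791  0.1997] [ 0.0243 -0.005  -0.023   0.024 ]
[ 0.6539  0.1361  0.0567  0.0084  0.1195 -0.0478] 3.2507968776654073
(28,) [[-0.2184 -0.5134]
 [ 0.485   2.5303]
 [-4.2552 -3.1388]
 [ 0.8535  3.6984]
 [ 0.0943 -0.9613]
 [ 0.4649 -1.5232]
 [-0.0035 -0.2114]
 [-0.4734  0.4535]
 [ 0.4174  0.4023]
 [ 0.0637 -0.2043]
 [ 1.1763 -0.231 ]
 [-0.6537 -0.6581]
 [ 0.8174 -1.7444]
 [-0.1686 -0.1188]]
[0.0011 0.0017 0.0108 0.003  0.0027 0.0028]
```

```bash
cat >> h.py <<'E'
from scipy.spatial.transform import Rotation as Ro
def load(): return np.load("unit.npy")  # x,y,yaw
def w(s,y,h):
    p=load(); return Rz(p[2])@con(s,y,h)+[p[0],p[1],0]
def Rt(): # tool orientation along console normal
    a=.70711; return Rz(load()[2])@np.array([[a,0,a],[0,1,0],[-a,0,a]])
def row(P,R=None):
    o=monitor.observe(); R0=o["orientation"]; R=Rt() if R is None else R
    return np.r_[R0.T@(np.array(P)-o["eef_pos"])/.2, Ro.from_matrix(R0.T@R).as_rotvec()/(2*np.pi)]
def where(): # TCP in console coords (s,y,h) mm
    p=load(); o=monitor.observe(); q=Rz(p[2]).T@(o["eef_pos"]-[p[0],p[1],0])-con(0,0,0); a=.70711
    return np.array([a*(q[0]+q[2]),q[1],a*(q[2]-q[0])])*1000
E
python3 - <<'E'
from h import *
S=viewer.get_calibration("side");T=viewer.get_calibration("top")
s=lambda u,v:(205+(u+.5)/6-.5,150+(v+.5)/6-.5); t=lambda u,v:(195+(u+.5)/6-.5,138+(v+.5)/6-.5)
def model(p):
    x,y,a,q,yl,yr,k=p
    return [(S,con(0,q,.0355),s(335,257)),(T,con(0,q,.0355),t(420,428)),
     (S,con(k,-.1,.024),s(593,388)),(T,con(k,-.1,.024),t(648,395)),
     (S,con(.04,yl,.011),s(215,90)),(S,con(.04,yr,.011),s(525,238)),(S,con(-.04,yr,.011),s(430,425)),(S,con(-.04,yl,.011),s(127,262)),
     (T,con(-.04,yl,.011),t(205,485)),(T,con(-.04,yr,.011),t(550,472)),
     (T,np.array([-.019,0,.232]),t(400,298)),(T,np.array([.095,.15,.225]),t(60,62)),(T,np.array([.095,-.15,.225]),t(740,38)),
     (S,np.array([-.095,.15,.05]),s(55,318))]
def f(p):
    return np.concatenate([proj(c,Rz(p[2])@P+[p[0],p[1],0])[0]-np.array(u) for c,P,u in model(p)])
r=least_squares(f,[.6,.13,0,.0,.1,-.05,0],loss="soft_l1"); print(r.x,np.degrees(r.x[2])); print(f(r.x).reshape(-1,2))
np.save("unit.npy",r.x[:3])
print(w(0,0,.12),Rt()); print(row(w(0,0,.14))); print(row([.35,.36,.26]))
E
```

```text
[ 0.6537  0.1361  0.055   0.0082  0.1195 -0.048   0.0096] 3.1506478660191997
[[-0.2535 -0.4737]
 [ 0.5057  2.5865]
 [-2.3814 -7.0997]
 [ 0.6598  1.1513]
 [ 0.1179 -0.9603]
 [ 0.4469 -1.4446]
 [-0.0577 -0.1421]
 [-0.4777  0.4401]
 [ 0.3996  0.3923]
 [ 0.0961 -0.1176]
 [ 1.1697 -0.1627]
 [-0.5855 -0.6928]
 [ 0.8932 -1.5859]
 [-0.1834 -0.1572]]
[0.5251 0.129  0.1858] [[ 0.706  -0.055   0.706 ]
 [ 0.0389  0.9985  0.0389]
 [-0.7071  0.      0.7071]]
[ 0.156  -1.4758  2.0555 -0.073  -0.1225  0.0305]
[-0.1455 -0.7581  0.8407 -0.073  -0.1225  0.0305]
```

jog_arm --pt "-0.145 -0.758 0.84 -0.073 -0.1225 0.0305 1" --pt "-0.145 -0.758 0.84 -0.073 -0.1225 0.0305 1" --pt "-0.145 -0.758 0.84 -0.073 -0.1225 0.0305 1" --pt "-0.145 -0.758 0.84 -0.073 -0.1225 0.0305 1" --pt "-0.145 -0.758 0.84 -0.073 -0.1225 0.0305 1" --pt "-0.145 -0.758 0.84 -0.073 -0.1225 0.0305 1" --pt "-0.145 -0.758 0.84 -0.073 -0.1225 0.0305 1" --pt "-0.145 -0.758 0.84 -0.073 -0.1225 0.0305 1" --pt "-0.145 -0.758 0.84 -0.073 -0.1225 0.0305 1" --pt "-0.145 -0.758 0.84 -0.073 -0.1225 0.0305 1"

```text
time_s: 0.93
eef_pos: [0.3497, 0.3604, 0.2601]
orientation: [[0.705, -0.054, 0.707], [0.039, 0.999, 0.038], [-0.708, 0.001, 0.706]]
wrist_force: [0.4, 0.6, 0.3]
gripper_width: 0.001
```

Run:
```python
from h import *
print(row(w(0,-.0,.14)),monitor.observe()["joints"])
```

```text
[ 0.7363 -1.2036  0.3139 -0.0002 -0.0002 -0.0001] [-1.344   0.0397  0.056   2.2595  1.0589  0.8668 -0.3971]
```

jog_arm --pt "0.6 -1 0.314 0 0 0 1" --pt "0.6 -1 0.314 0 0 0 1" --pt "0.6 -1 0.314 0 0 0 1" --pt "0.6 -1 0.314 0 0 0 1" --pt "0.6 -1 0.314 0 0 0 1" --pt "0.6 -1 0.314 0 0 0 1" --pt "0.6 -1 0.314 0 0 0 1" --pt "0.6 -1 0.314 0 0 0 1" --pt "0.6 -1 0.314 0 0 0 1"

```text
time_s: 1.68
eef_pos: [0.4907, 0.1679, 0.2202]
orientation: [[0.707, -0.053, 0.706], [0.039, 0.999, 0.036], [-0.706, 0.002, 0.708]]
wrist_force: [0.1, 0.3, -0.1]
gripper_width: -0.001
```

Run:
```python
from h import *
c=viewer.get_calibration("wrist"); im=viewer.grab_frame("wrist"); np.save("wc1.npy",c,allow_pickle=True)
cv2.imwrite("pics/w1.png",im)
print(c,where(),row(w(0,0,.14))); print(proj(c,[w(0,0,.0355),w(0,.008,.0355),w(.04,.1195,.011),w(-.04,-.048,.011)]))
```

```text
{'fx': 349.07322554014894, 'fy': 349.07322554014894, 'cx': 321.965549760141, 'cy': 197.63703733366725, 'extrinsics': array([[-0.0537,  0.4899,  0.8701,  0.3433],
       [ 0.9986,  0.0243,  0.0479,  0.1605],
       [ 0.0023,  0.8714, -0.4905,  0.2727],
       [ 0.    ,  0.    ,  0.    ,  1.    ]])} [  1.2619  41.3576 167.3359] [ 0.1364 -0.207  -0.0061 -0.0003  0.0001 -0.0002]
[[270.3847 184.9527]
 [280.3315 184.9266]
 [408.4802 221.3525]
 [215.4232 132.0052]]
```

View pics/w1.png

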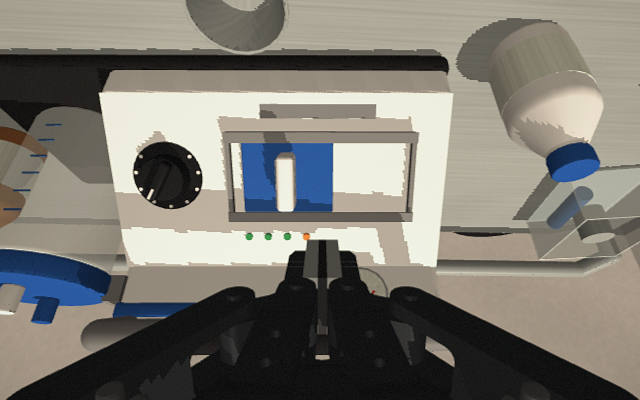

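Wrist view: the ridge's outer face is centred at (286,182), the cover is blue from x 241 to 333, and the frame's corners are at (222,132), (419,132), (228,221) and (412,221). The console's lower corners are at (100,93) and (452,93), so the y fit needs a shift of a few mm. I'll refit with this view included.

Run:
```python
from h import *
S=viewer.get_calibration("side");T=viewer.get_calibration("top");W=np.load("wc1.npy",allow_pickle=True).item()
s=lambda u,v:(205+(u+.5)/6-.5,150+(v+.5)/6-.5); t=lambda u,v:(195+(u+.5)/6-.5,138+(v+.5)/6-.5)
A=np.array
def model(p):
    x,y,a,q,yl,yr=p
    return [(S,con(0,q,.0355),s(335,257)),(T,con(0,q,.0355),t(420,428)),(W,con(0,q,.0355),(286,182)),
     (S,con(.04,yl,.011),s(215,90)),(S,con(.04,yr,.011),s(525,238)),(S,con(-.04,yr,.011),s(430,425)),(S,con(-.04,yl,.011),s(127,262)),
     (T,con(-.04,yl,.011),t(205,485)),(T,con(-.04,yr,.011),t(550,472)),
     (W,con(-.04,yr,.011),(222,132)),(W,con(-.04,yl,.011),(419,132)),(W,con(.04,yr,.011),(228,221)),(W,con(.04,yl,.011),(412,221)),
     (W,A([-.095,.15,.05]),(452,93)),(W,A([-.095,-.15,.05]),(100,93)),(W,con(0,q+.04,.007),(333,177)),(W,con(0,q-.04,.007),(241,177)),
     (T,A([-.019,0,.232]),t(400,298)),(T,A([.095,.15,.225]),t(60,62)),(T,A([.095,-.15,.225]),t(740,38)),
     (S,A([-.095,.15,.05]),s(55,318))]
def f(p):
    return np.concatenate([proj(c,Rz(p[2])@P+[p[0],p[1],0])[0]-np.array(u) for c,P,u in model(p)])
r=least_squares(f,[.6,.13,0,.0,.1,-.05],loss="soft_l1"); print(r.x,np.degrees(r.x[2])); print(f(r.x).reshape(-1,2).round(1).tolist())
np.save("unit.npy",r.x[:3])
q=r.x[3]; print(where(), "next",row(w(0,q-.027,.06)))
```

```text
[ 0.6539  0.1383  0.0513  0.0086  0.1204 -0.0459] 2.9397455252563267
[[-1.1, -1.0], [-0.5, 2.5], [-1.8, 3.1], [-0.6, -1.5], [-1.0, -2.2], [-1.5, -1.0], [-1.2, -0.2], [-0.8, 0.2], [-1.5, -0.1], [-1.1, 0.1], [-0.5, 0.0], [-0.2, 0.9], [-0.1, 0.7], [0.7, -0.5], [-1.7, -0.5], [-0.3, 0.5], [1.2, 0.6], [0.3, -0.2], [-1.3, -1.0], [0.2, -1.5], [-0.6, -0.7]]
[  0.96    38.5207 167.6378] next [ 0.5371 -0.2867 -0.0055  0.0001  0.0001 -0.0006]
```

jog_arm --pt "0.2 -0.287 -0.005 0 0 0 1" --pt "0.45 -0.287 -0.005 0 0 0 1" --pt "0.6 -0.287 -0.005 0 0 0 1" --pt "0.7 -0.287 -0.005 0 0 0 1" --pt "0.757 -0.287 -0.005 0 0 0 1" --pt "0.757 -0.287 -0.005 0 0 0 1" --pt "0.757 -0.287 -0.005 0 0 0 1"

```text
time_s: 2.32
eef_pos: [0.6, 0.1191, 0.1125]
orientation: [[0.707, -0.058, 0.705], [0.044, 0.998, 0.038], [-0.706, 0.004, 0.709]]
wrist_force: [1.6, 0.9, 1.9]
gripper_width: -0.001
```

Run:
```python
from h import *
print(where(),monitor.observe()["wrist_force"]); i=[viewer.grab_frame(n) for n in ("side","wrist")]
cv2.imwrite("pics/a.png",np.vstack([cv2.resize(i[0][130:250,190:350],(640,480)),i[1][100:220,:]]))
```

```text
[  0.5229 -16.3965  15.8882] [1.5656 0.8879 1.8936]
```

View pics/a.png

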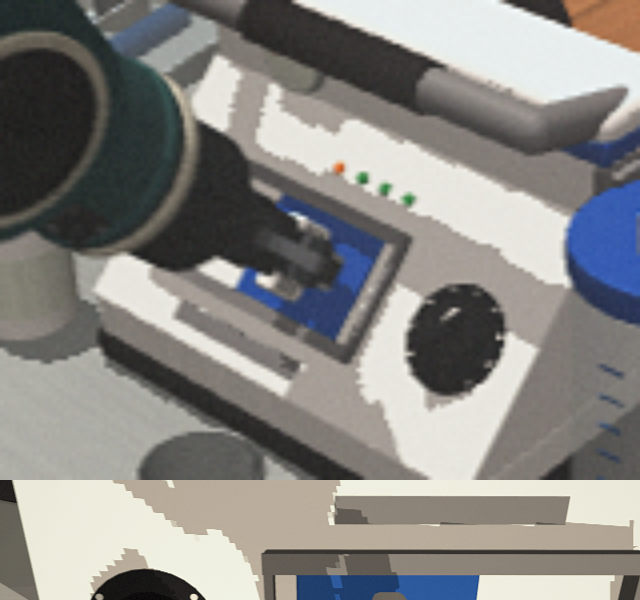

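The fingers stand just right of the ridge, over the blue plate at about (330,265), and touch nothing else. Sliding left.

jog_arm --pt "0 0.02 0 0 0 0 1" --pt "0 0.05 0 0 0 0 1" --pt "0 0.09 0 0 0 0 1" --pt "0 0.13 0 0 0 0 1" --pt "0 0.17 0 0 0 0 1" --pt "0 0.21 0 0 0 0 1" --pt "0 0.25 0 0 0 0 1" --pt "0 0.29 0 0 0 0 1" --pt "0 0.32 0 0 0 0 1" --pt "0 0.335 0 0 0 0 1"

```text
time_s: 3.25
eef_pos: [0.5947, 0.1865, 0.1141]
orientation: [[0.708, -0.058, 0.704], [0.043, 0.998, 0.039], [-0.705, 0.002, 0.709]]
wrist_force: [-0.1, -2.4, 1.4]
gripper_width: -0.001
```

jog_arm --pt "0 0.005 0 0 0 0 1" --pt "0 0.01 0 0 0 0 1" --pt "0 0.015 0 0 0 0 1" --pt "0 0.015 0 0 0 0 1"

```text
time_s: 3.58
eef_pos: [0.595, 0.1864, 0.1128]
orientation: [[0.706, -0.055, 0.706], [0.039, 0.999, 0.038], [-0.707, 0.001, 0.708]]
wrist_force: [1.0, -0.3, -0.7]
gripper_width: 0.002
```

jog_arm --pt "0 0.01 0 0 0 0 1" --pt "0 0.02 0 0 0 0 1" --pt "0 0.02 0 0 0 0 1"

```text
time_s: 3.83
eef_pos: [0.5949, 0.1894, 0.1126]
orientation: [[0.707, -0.053, 0.706], [0.037, 0.999, 0.037], [-0.707, 0.0, 0.708]]
wrist_force: [-1.7, -5.7, 2.3]
gripper_width: -0.002
```

Run:
```python
from h import *
for k in range(3):
    o=monitor.observe(); print(where(),o["wrist_force"]); im=viewer.grab_frame("wrist")
cv2.imwrite("pics/b.png",im)
```

```text
[-0.4509 53.9888 17.0542] [-1.6681 -5.6847  2.3095]
[-0.4555 54.0073 17.0389] [-1.7615 -5.9902  3.803 ]
[-0.4698 54.0052 17.05  ] [-1.3509 -5.6279  2.3912]
```

View pics/b.png

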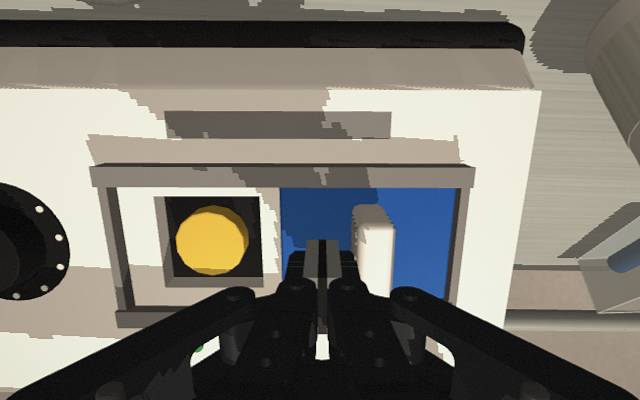

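The button is exposed at (212,240) and the cover's left edge is almost at the frame. I'll push a little more to meet the stop.

jog_arm --pt "0 0.01 0 0 0 0 1" --pt "0 0.01 0 0 0 0 1" --pt "0 0.01 0 0 0 0 1"

```text
time_s: 4.23
eef_pos: [0.5949, 0.1897, 0.1126]
orientation: [[0.707, -0.05, 0.706], [0.035, 0.999, 0.036], [-0.707, -0.0, 0.708]]
wrist_force: [-4.8, -15.4, 7.2]
gripper_width: -0.001
```

Run:
```python
from h import *
o=monitor.observe(); print(where(),o["wrist_force"])
```

```text
[-0.4864 54.3009 17.0079] [ -4.7649 -15.4154   7.1855]
```

jog_arm --pt "0 -0.02 0 0 0 0 1" --pt "-0.03 -0.1 0 0 0 0 1" --pt "-0.03 -0.2 0 0 0 0 1" --pt "-0.03 -0.288 0 0 0 0 1" --pt "0 -0.288 0 0 0 0 1" --pt "0 -0.288 0 0 0 0 1" --pt "0 -0.288 0 0 0 0 1"

```text
time_s: 4.82
eef_pos: [0.598, 0.1352, 0.1125]
orientation: [[0.706, -0.055, 0.706], [0.039, 0.999, 0.038], [-0.707, 0.001, 0.707]]
wrist_force: [-0.6, 0.2, 0.3]
gripper_width: 0.0
```

Run:
```python
from h import *
o=monitor.observe(); print(where(),o["wrist_force"],row(w(0,0,.002)))
im=viewer.grab_frame("wrist"); c=viewer.get_calibration("wrist"); print(proj(c,[w(0,0,.0015),o["eef_pos"]]))
i=viewer.grab_frame("side")
cv2.imwrite("pics/c.png",np.vstack([cv2.resize(i[150:240,200:340],(640,411)),im[140:310,:][:189]]))
```

```text
[-0.3681 -0.2746 16.7179] [-0.6251  0.1804  0.2872] [ 0.0736  0.0012  0.0018  0.0003  0.     -0.0005]
[[320.1856 244.8253]
 [319.5339 257.772 ]]
```

View pics/c.png

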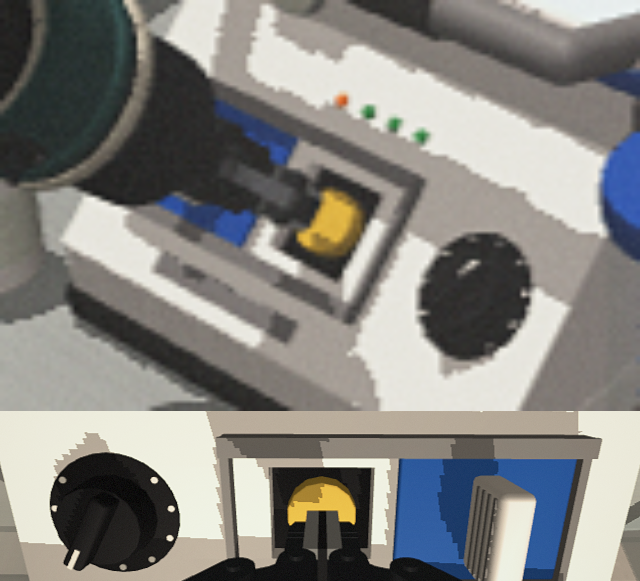

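The tip is over the yellow button: button at x≈322, finger at x≈321. The cover is fully clear. Now pressing step by step.

jog_arm --pt "0.03 0 0 0 0 0 1" --pt "0.06 0 0 0 0 0 1" --pt "0.07 0 0 0 0 0 1" --pt "0.08 0 0 0 0 0 1" --pt "0.085 0 0 0 0 0 1" --pt "0.085 0 0 0 0 0 1"

```text
time_s: 5.42
eef_pos: [0.6098, 0.1359, 0.1004]
orientation: [[0.706, -0.055, 0.706], [0.04, 0.998, 0.038], [-0.707, 0.001, 0.707]]
wrist_force: [-2.5, 2.4, 3.2]
gripper_width: 0.001
```

```bash
cat > f.py <<'E'
from h import *
o=monitor.observe(); print(where(),"tool force",o["orientation"].T@o["wrist_force"])
E
python3 f.py
```

```text
[-0.4656 -0.1574 -0.2009] tool force [-3.9073  2.5584  0.6092]
```

jog_arm --pt "0.01 0 0 0 0 0 1" --pt "0.018 0 0 0 0 0 1" --pt "0.022 0 0 0 0 0 1" --pt "0.022 0 0 0 0 0 1"

```text
time_s: 5.75
eef_pos: [0.6124, 0.136, 0.0978]
orientation: [[0.707, -0.055, 0.705], [0.04, 0.998, 0.038], [-0.707, 0.001, 0.708]]
wrist_force: [-23.0, 0.9, 23.7]
gripper_width: 0.002
```

```bash
python3 f.py
```

```text
[-0.4746 -0.1944 -3.8689] tool force [-32.9885   2.1587   0.6217]
```

It's on the hard stop, but 33 N is more than needed. Easing off while keeping it in.

jog_arm --pt "-0.004 0 0 0 0 0 1" --pt "-0.004 0 0 0 0 0 1"

```text
time_s: 5.92
eef_pos: [0.6121, 0.136, 0.0982]
orientation: [[0.706, -0.055, 0.706], [0.04, 0.998, 0.038], [-0.707, 0.001, 0.707]]
wrist_force: [-3.8, 2.6, 2.7]
gripper_width: 0.0
```

```bash
python3 f.py
```

```text
[-0.43   -0.1869 -3.3844] tool force [-4.4767  2.7915 -0.6613]
```

jog_arm --pt "0.002 0 0 0 0 0 1" --pt "0.002 0 0 0 0 0 1" --pt "0.002 0 0 0 0 0 1" --pt "0.002 0 0 0 0 0 1"

```text
time_s: 6.25
eef_pos: [0.6123, 0.136, 0.098]
orientation: [[0.706, -0.055, 0.706], [0.04, 0.998, 0.038], [-0.707, 0.001, 0.708]]
wrist_force: [-15.3, 1.4, 14.6]
gripper_width: 0.002
```

```bash
python3 f.py
```

```text
[-0.452  -0.2042 -3.6649] tool force [-21.0738   2.2866  -0.43  ]
```

jog_arm --pt "-0.0008 0 0 0 0 0 1" --pt "-0.0008 0 0 0 0 0 1" --pt "-0.0008 0 0 0 0 0 1"

```text
time_s: 6.5
eef_pos: [0.6122, 0.136, 0.098]
orientation: [[0.706, -0.055, 0.706], [0.04, 0.998, 0.038], [-0.707, 0.001, 0.707]]
wrist_force: [-11.6, 2.8, 10.7]
gripper_width: 0.002
```

```bash
python3 f.py
```

```text
[-0.4758 -0.1715 -3.5812] tool force [-15.6669   3.4143  -0.4749]
```

15 N, well above the 5.5 N spring force, so the button is on its stop. Holding.

jog_arm --pt "0 0 0 0 0 0 1" --pt "0 0 0 0 0 0 1" --pt "0 0 0 0 0 0 1" --pt "0 0 0 0 0 0 1" --pt "0 0 0 0 0 0 1" --pt "0 0 0 0 0 0 1" --pt "0 0 0 0 0 0 1" --pt "0 0 0 0 0 0 1" --pt "0 0 0 0 0 0 1" --pt "0 0 0 0 0 0 1"

```text
time_s: 7.33
eef_pos: [0.6123, 0.136, 0.098]
orientation: [[0.706, -0.055, 0.706], [0.04, 0.998, 0.038], [-0.707, 0.001, 0.708]]
wrist_force: [-11.2, 2.3, 11.1]
gripper_width: -0.001
```

jog_arm --pt "0 0 0 0 0 0 1" --pt "0 0 0 0 0 0 1" --pt "0 0 0 0 0 0 1" --pt "0 0 0 0 0 0 1" --pt "0 0 0 0 0 0 1" --pt "0 0 0 0 0 0 1" --pt "0 0 0 0 0 0 1" --pt "0 0 0 0 0 0 1"

```text
time_s: 8.0
eef_pos: [0.6122, 0.136, 0.098]
orientation: [[0.706, -0.055, 0.706], [0.04, 0.998, 0.038], [-0.707, 0.001, 0.707]]
wrist_force: [-10.8, 2.7, 11.0]
gripper_width: -0.001
```

```bash
python3 f.py; python3 -c "
from h import *
print(row(w(0,0,.055)),row(w(0,.102,.055)))"
```

```text
[-0.4674 -0.1952 -3.6033] tool force [-15.2692   3.3054   0.2737]
[-0.293   0.002   0.0025  0.0003  0.0001 -0.0006] [-0.2912  0.512   0.0035  0.0003  0.0001 -0.0006]
```

jog_arm --pt "-0.08 0 0 0 0 0 1" --pt "-0.2 0 0 0 0 0 1" --pt "-0.3 0 0 0 0 0 1" --pt "-0.3 0.15 0 0 0 0 1" --pt "-0.3 0.3 0 0 0 0 1" --pt "-0.3 0.45 0 0 0 0 1" --pt "-0.3 0.504 0 0 0 0 1" --pt "-0.3 0.504 0 0 0 0 1" --pt "-0.3 0.504 0 0 0 0 1"

```text
time_s: 8.75
eef_pos: [0.5645, 0.2345, 0.1403]
orientation: [[0.706, -0.056, 0.706], [0.04, 0.998, 0.039], [-0.707, 0.0, 0.708]]
wrist_force: [0.2, -0.5, 0.2]
gripper_width: 0.002
```

```bash
python3 f.py
python3 - <<'E'
from h import *
print(row(w(0,.1005,.017)))
im=viewer.grab_frame("wrist"); i=viewer.grab_frame("side")
cv2.imwrite("pics/d.png",np.vstack([cv2.resize(i[150:230,200:340],(640,366)),im[100:320,:]]))
E
```

```text
[ -0.7601 100.6436  56.4345] tool force [-0.0468 -0.5204  0.2557]
[ 0.1972 -0.0014  0.0037  0.0005  0.0001 -0.0006]
```

View pics/d.png

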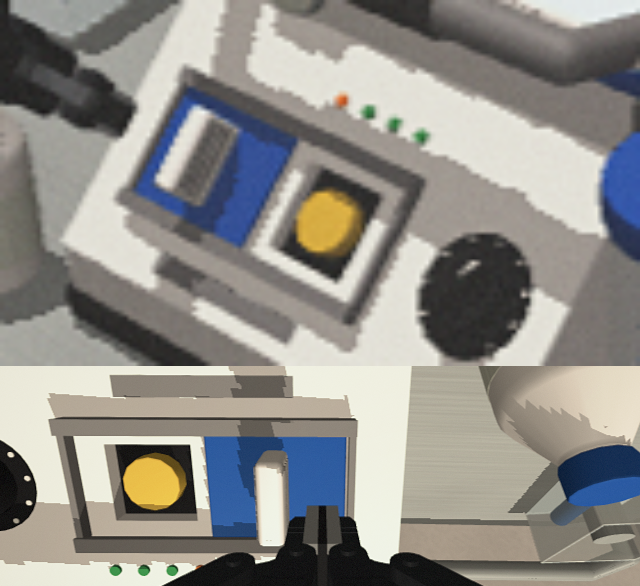

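The cover is fully open, the button has sprung back, and the finger is left of the ridge. Next I'll go down beside the ridge and push the cover home.

jog_arm --pt "0.1 0 0 0 0 0 1" --pt "0.17 0 0 0 0 0 1" --pt "0.197 0 0 0 0 0 1" --pt "0.197 0 0 0 0 0 1" --pt "0.197 0 0 0 0 0 1"

```text
time_s: 9.27
eef_pos: [0.5925, 0.2341, 0.1126]
orientation: [[0.706, -0.053, 0.706], [0.038, 0.999, 0.037], [-0.707, 0.0, 0.707]]
wrist_force: [0.3, 0.6, 1.2]
gripper_width: 0.001
```

```bash
python3 f.py
```

```text
[-0.5288 98.8295 17.0692] tool force [-0.5843  0.5712  1.0761]
```

jog_arm --pt "0 -0.02 0 0 0 0 1" --pt "0 -0.05 0 0 0 0 1" --pt "0 -0.09 0 0 0 0 1" --pt "0 -0.13 0 0 0 0 1" --pt "0 -0.17 0 0 0 0 1" --pt "0 -0.21 0 0 0 0 1" --pt "0 -0.25 0 0 0 0 1" --pt "0 -0.29 0 0 0 0 1" --pt "0 -0.33 0 0 0 0 1" --pt "0 -0.36 0 0 0 0 1"

```text
time_s: 10.1
eef_pos: [0.5961, 0.163, 0.113]
orientation: [[0.707, -0.055, 0.705], [0.04, 0.998, 0.038], [-0.706, 0.001, 0.708]]
wrist_force: [-1.6, 1.4, 0.5]
gripper_width: -0.001
```

jog_arm --pt "0 -0.01 0 0 0 0 1" --pt "0 -0.02 0 0 0 0 1" --pt "0 -0.02 0 0 0 0 1"

```text
time_s: 10.35
eef_pos: [0.5967, 0.1594, 0.1127]
orientation: [[0.707, -0.054, 0.705], [0.039, 0.999, 0.038], [-0.706, 0.001, 0.708]]
wrist_force: [-0.1, -0.3, 0.0]
gripper_width: 0.001
```

```bash
python3 f.py
```

```text
[-0.1951 23.9768 16.9312] tool force [-0.1184 -0.3155 -0.1105]
```

jog_arm --pt "0 -0.01 0 0 0 0 1" --pt "0 -0.015 0 0 0 0 1" --pt "0 -0.02 0 0 0 0 1" --pt "0 -0.02 0 0 0 0 1"

```text
time_s: 10.68
eef_pos: [0.5969, 0.1557, 0.1125]
orientation: [[0.707, -0.055, 0.706], [0.039, 0.998, 0.038], [-0.707, 0.001, 0.708]]
wrist_force: [0.6, 1.8, 1.3]
gripper_width: 0.001
```

```bash
python3 f.py
```

```text
[-0.2943 20.2931 16.7696] tool force [-0.4716  1.8008  1.3935]
```

jog_arm --pt "0 -0.005 0 0 0 0 1" --pt "0 -0.01 0 0 0 0 1" --pt "0 -0.015 0 0 0 0 1" --pt "0 -0.015 0 0 0 0 1" --pt "0 -0.015 0 0 0 0 1"

```text
time_s: 11.1
eef_pos: [0.5969, 0.1551, 0.1126]
orientation: [[0.706, -0.059, 0.706], [0.043, 0.998, 0.04], [-0.707, 0.002, 0.708]]
wrist_force: [-0.4, 12.6, -0.3]
gripper_width: -0.002
```

```bash
python3 f.py
```

```text
[-0.273  19.6754 16.8836] tool force [ 0.4872 12.6244  0.0416]
```

The stop is met: 12.6 N, with only 0.6 mm of motion for 3 mm commanded. Backing off and retracting.

jog_arm --pt "0 0.03 0 0 0 0 1" --pt "0 0.04 0 0 0 0 1" --pt "-0.1 0.04 0 0 0 0 1" --pt "-0.25 0.04 0 0 0 0 1" --pt "-0.45 0.04 0 0 0 0 1" --pt "-0.65 0.04 0 0 0 0 1" --pt "-0.7 0.04 0 0 0 0 1" --pt "-0.7 0.04 0 0 0 0 1" --pt "-0.7 0.04 0 0 0 0 1"

```text
time_s: 11.85
eef_pos: [0.4959, 0.1553, 0.2122]
orientation: [[0.705, -0.055, 0.707], [0.041, 0.998, 0.037], [-0.708, 0.003, 0.706]]
wrist_force: [0.8, 0.1, -0.0]
gripper_width: 0.0
```

```bash
python3 f.py
python3 - <<'E'
from h import *
im=viewer.grab_frame("wrist"); c=viewer.get_calibration("wrist"); i=viewer.grab_frame("side")
print(proj(c,[w(0,0,.0355),w(0,.04,.007),w(0,-.04,.007)]))
a=cv2.imread("pics/side0.png"); f=lambda x:cv2.resize(x[120:300,170:440],(400,267))
cv2.imwrite("pics/e.png",np.vstack([cv2.copyMakeBorder(im[60:320],0,0,0,160,0),np.hstack([f(a),f(i)])]))
E
```

```text
[ -1.2358  25.0549 158.5952] tool force [0.5578 0.0943 0.5169]
[[287.8199 190.5371]
 [337.2395 182.2622]
 [244.1717 182.3128]]
```

View pics/e.png

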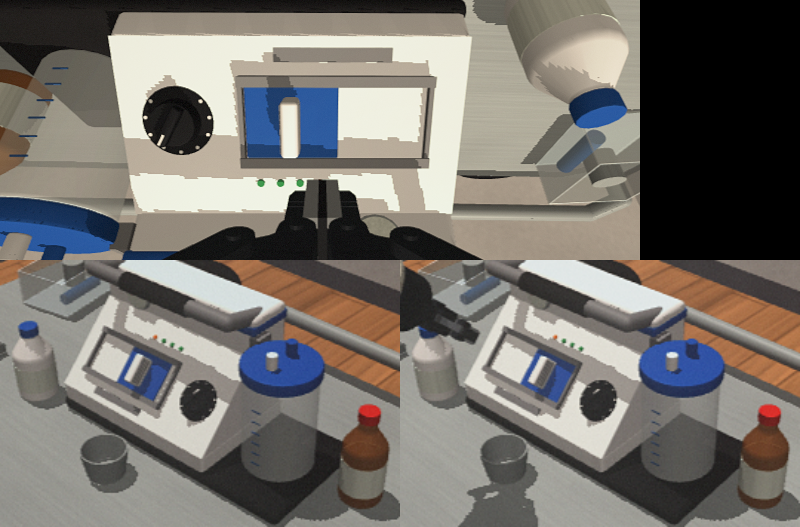

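The cover's blue spans x 243–337, against 244–337 predicted for home. The knob, bottles and cup look unchanged next to the first picture, and the arm is clear. Handing in.

```bash
python3 -c "
from cell import order,monitor
print(order.job_done(), monitor.observe()['time_s'])"
```

```text
the job is handed in; nothing more can be done
the job is handed in; nothing more can be done
```

The shift check is done and handed in, at about 12 s of the 64 s allowed. One thing was not as gentle as asked: the press peaked at about 33 N for a moment.

- **Opening the cover:** I slid it left until it met its stop. The force rose to about 16–18 N with only 0.3 mm of movement for 2 mm commanded.
- **Pressing the button:** After the 33 N overshoot at the hard stop I eased off, and for a moment the force fell to 4.5 N, just off the stop. I pressed again and held it fully in at about 15 N for over 1.7 s. The next picture showed the button sprung back out.
- **Closing the cover:** I pushed it right until it met its stop, at 12.6 N with 0.6 mm of movement for 3 mm commanded.

In the last pictures the cover's edges were within about a pixel of where "fully home" should be. The knob, both bottles and the cup looked unchanged from the first picture, and the arm was clear with near-zero wrist force.

Two early measurements disagreed:
- The first fit of the unit's position was about 2–3 mm off sideways. I corrected it with the wrist camera before touching anything.
- The knob's top did not fit the model in the side view (up to about 7 pixels off). I left it out of the fit, since nothing touched the knob.

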